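Tip the tea carton into its lane and push it home

ROBOT

A 6-joint arm with a two-finger parallel gripper is mounted at the origin on a cart in front of the work surface, level with it; the furniture and walls round the work are solid. World frame = base frame: x ahead of the robot, y to its left, z up, the work surface at z = 0. Lengths are in m, angles in rad, forces in N, time in s.
With the tool pointing down it reaches from about 0.425 to 0.95 m from the base axis. Payload 3.5 kg.
Tool frame: the origin (TCP) lies at the very end of the fingers, on their centre line; the grasp point (between the pads) lies 19 mm behind it; z points along the fingers, y is the line along which they close (so a half turn about z gives the same grasp; the last joint's range is limited). The gripper opens to 85 mm and grips with 20 to 120 N. Pads are 22 mm wide; open, the fingers measure 114 mm over their backs; the gripper's body (76 mm by 85 mm) begins 54 mm behind the grasp point. The pads swing forward as they close: fully open they stand 13 mm farther back than shut.
Start: joints at [-1.442, 0.286, 1.577, -0, 1.279, -0.15], TCP at [0.186, -0.649, 0.231] pointing down, gripper open.
Joint ranges: [-2.77, 2.77], [-0.9, 2.22], [0.21, 2.48], [-1.53, 4.67], [0.24, 2.81], [-2.84, 2.84]. Speed limits (rad/s): [2.79, 2.79, 3.14, 3.14, 3.14, 3.14].

INTERFACE

Orientations are given as a unit quaternion [x, y, z, w].
In Python, from plant import ctrl gives the robot as it stands.
- The arm moves only by the tool carry_out, never from a script. Its argument "deltas" is one flat list of numbers, 6 for each row, row after row: the shift along the tool's x, y, z in m, then the turn, a rotation vector about the tool's x, y, z in rad. A call has 1 to 5 rows; each row is the pose to reach, as a shift and turn from the pose commanded when the call began, along the tool's axes at that moment; what a row does not reach only later rows make up. A row lasts 1/8 s, in which the tool goes at most 62.5 mm and 10.7 degrees, less where a joint would pass 70% of its speed; a pose out of reach is approached as far as the arm can. A call with a gripper value outside its range is refused whole. "grip" is the opening in per cent of the stroke, from 0 (shut) to 100 (fully open), set as the call begins (left out, the last holds). The fingers move at their own pace and stop on an object; "grip_force" is the grip in N (left out, the last holds). Time passes only in rows, so rows that repeat a pose let the fingers close. It gives the time, the measured TCP pose, the force, the opening and the grip force at its end, in the units of the state.
- ctrl.get_state(): the state, without advancing time (a new reading comes with each control period).
- ctrl.read_camera(name): name is "scene" or "top" or "wrist"; returns (picture, depth): 384x512x3 uint8, red, green, blue; 384x512 float32, m along the optical axis (not along the pixel's ray), 0 where there is no reading.
- ctrl.camera_model(name): a dict with "intrinsics" (3x3 intrinsics, pixels), "extrinsics" (4x4, takes a point from world to camera coordinates); the wrist camera has in their place "hand_eye" (4x4, takes a point from camera to tool coordinates, whose origin is the TCP and whose axes are the flange's). Camera axes: x right, y down, z forward; pixel columns grow to the right and rows downward; lengths in m; the calibration is good to about 2 mm. The wrist camera is an equidistant fisheye: a pixel r from the principal point sees the ray r / f radians off the axis. A picture is of the moment at which its call begins: read the wrist's pose just before it. camera_model takes no time and is no camera call.
- ctrl.sign_off(): hands the job in; it is judged then, once.
Trained networks look in the newest picture that a camera, given by its name, has taken for a name from the list of things; names that differ only in an ending like _2 or _b are one class to them, and where a whole thing is asked for, a point or a joint stands for the part that bears it (a point fixed in the world has none). Each returns a list of dicts, best first, with "score" (0 to 1); they miss things now and then, are a little off and sometimes report something else, mostly with a low value. They report only what shows in the picture. A call takes as long as a camera call. They do not tell look-alikes from the thing itself.
- ctrl.find_in(camera, query): "uv" ([column, row] in pixels, amid what is visible of it).
The state is a dict: "time": time; "qpos": joint angles; "dq": joint speeds; "joint_efforts": joint torques, N m; "eef_pos": TCP position; "tcp_rot": TCP orientation; "contact_force": force on the tool from outside, world axes, zero at the start; "wrist_torque": the same for the moment, N m; "opening": opening from 0.0 (shut) to 1.0 (fully open); "finger_force": force on a finger pad.
Only numpy, scipy, OpenCV 4.12 (cv2) and the standard library are available. Lean on these libraries where they do the work, as an engineer would, in place of code of your own. Each camera call takes 0.05 s, during which the arm holds its last target. There are 200 camera calls.

TASK

The tea carton standing on end on the worktop belongs in the empty lane of the wooden two-lane pantry tray. Without picking it up, push it near its top with the fingertips so that it topples into the empty lane and lies flat on the cork, then push its near end along the lane until its far end is up against the tray's back board. Leave the carton already stored in the other lane and everything else on the worktop where it is, and finish clear of everything.

Things in the scene. Friction and masses are not known exactly. Their poses are not given: they have to be found in the camera images.
- tea_standing: Tea carton to tip, 72 x 140 x 70 mm, 0.14 to 0.28 kg. It stands 140 mm tall on a 72 x 70 mm end, 8 to 25 mm before the empty lane's open end, square to it within 2 degrees and 3 mm. Origin: centre of its underside, the 72 x 140 mm face that looks into the lane while it stands (70 mm up). y: its length, up while standing; z: level, away from the lane; x: across.
- tea_push (a point): Point on the carton's upright face that looks away from the lane (the face to push), 15 mm below its top edge, in the middle of its width. Pushed here towards the lane the carton tips about its lower edge nearest the lane and falls by itself once it leans about 27 degrees; pushed lower than about 75 mm it may slide instead.
- tea_middle (a point): The middle of the carton to tip, 35 mm along the carton's z from its origin; 70 mm above the worktop while it stands, 43 mm once it lies in the lane. Lying, the carton's top is 78 mm above the worktop and its near end (72 x 70 mm, the one it stood on) overhangs or is near the lane's open end.
- lane_empty: Cork strip on the floor of the empty lane (either lane of the tray may be the empty one), fixed, 84 mm wide, 2 mm thick. Origin: its underside, in the middle of the lane's open end, 6 mm above the worktop; y along the lane to the back board, x across, z up. A carton fully home has its origin 98 mm along y, lying, its y axis along this y.
- tray: Fixed wooden tray of two lanes side by side, open at one end, 200 mm wide, 178 mm long. Origin: on the worktop, middle of the open end; y to the back board, x across, lane centres at x = -48 and +48 mm. Each lane is 88 mm wide, 168 mm long to the back board; cork top 8 mm, walls (8 mm thick) 32 mm, back board 54 mm above the worktop. The floor's rounded front edge sticks out 3 mm.
- tea_stored: A tea carton of the same kind, lying flat in the other lane, not to be moved. Origin: centre of its underside; long axis y along the lane, top 78 mm above the worktop.
- sardine_tin: Bystander, not to be moved: oval-cornered flat tin, 63x105x25 mm, lying on the worktop in front of the occupied lane. Origin: centre of its underside.
- honey_jar: Bystander, not to be moved: glass jar, 61 mm across, 89 mm tall, to the right behind the work. Origin: centre of its underside.
- spice_paprika: Bystander, not to be moved: spice jar, 40 mm across, 108 mm tall, near the honey jar. Origin: centre of its underside.
- jam_jar: Bystander, not to be moved: jar, 60 mm across, 110 mm tall, to the left beyond the tray. Origin: centre of its underside.
- tomato_tin: Bystander, not to be moved: tin can, 57 mm across, 72 mm tall, to the left beyond the tray. Origin: centre of its underside.
- coffee_pod_0: Bystander, not to be moved: coffee capsule, 52 mm across, 43 mm tall, at the front left. Origin: centre of its underside.
- coffee_pod_2: Bystander, not to be moved: coffee capsule, 52 mm across, 43 mm tall, at the front left. Origin: centre of its underside.
- kitchen_timer: Bystander, not to be moved: round kitchen timer, 68 mm across, 61 mm tall, at the front left. Origin: centre of its underside.
Things that resemble listed ones, but are neither listed nor needed, are in the scene too. Leave any orange or purple look-alike of the tea_standing alone.

How it is judged:
By the outcome, as a careful person would: the job done as asked, in the order asked, and still so for the second after the job is handed in, with the robot touching nothing.
It also fails if it takes over 38 s, if anything falls off the work surface, if the arm or the gripper's body presses on something with over 40 N, if the wrist force passes 120 N, or if a joint passes its speed limit or range.

## Working session

There is one attempt and no reset: what is moved stays moved. The work goes in short steps, Python scripts to look and compute and a tool call to move; the robot and the scene stay as the last step left them, time stands still between calls to the robot, and variables do not carry over. Pictures are saved under pics/ and viewed, at most 10 in all, crops included, and the job is handed in when it is done.

Besides the shell and the picture viewer there is one more tool, called in YAML: its name, and indented under it one key for each argument. carry_out: Moves the arm, as the interface text tells. Its arguments: {"type":"object","properties":{"deltas":{"type":"array"},"grip":{"type":"number"},"grip_force":{"type":"number"}},"required":["deltas"]}

```bash
mkdir -p pics; cat > h.py <<'E'
import numpy as np, cv2
from plant import ctrl
def cloud(cam,d):
    m=ctrl.camera_model(cam);K=np.array(m["intrinsics"]);T=np.linalg.inv(np.array(m["extrinsics"]))
    v,u=np.mgrid[:384,:512]
    P=np.stack([(u-K[0,2])/K[0,0]*d,(v-K[1,2])/K[1,1]*d,d,np.ones_like(d)],-1)
    return (P@T.T)[...,:3]
E
python3 - <<'E'
from h import *
s=ctrl.get_state();print(s)
ims=[]
for c in("scene","top"):
    p,d=ctrl.read_camera(c);np.savez(c+".npz",p=p,d=d);X=cloud(c,d)
    cv2.imwrite(f"pics/{c}0.png",p[...,::-1])
    for q in("tea_standing","tray","sardine_tin"):
        for r in ctrl.find_in(c,q)[:3]:
            u,v=map(int,r["uv"]);print(c,q,r["score"].__round__(2),u,v,X[v,u].round(3))
E
```

```text
{'time': 0.0, 'qpos': array([-1.44201174e+00,  2.87172994e-01,  1.57817404e+00, -1.58829379e-05,
        1.27860329e+00, -1.50014141e-01]), 'dq': array([-2.04748890e-03,  1.34600646e-04,  7.53160344e-05,  3.28911664e-04,
        1.07049647e-03,  1.54341521e-03]), 'joint_efforts': array([-1.50521224e-03, -4.05985343e+01, -2.92625588e+01, -2.55983759e-04,
        5.77430968e-03,  5.73015939e-06]), 'eef_pos': array([ 0.18569089, -0.64827252,  0.2299439 ]), 'tcp_rot': array([ 9.90298625e-01,  1.38950509e-01,  4.91110111e-06, -1.17884946e-03]), 'contact_force': array([-0.11134585, -0.45306344, -0.0083703 ]), 'wrist_torque': array([-0.01779297, -0.01485665, -0.0152834 ]), 'finger_force': 0.0, 'opening': 1.00173440018883}
scene tea_standing 0.93 395 179 [ 0.333 -0.357  0.124]
scene tea_standing 0.67 232 214 [0.506 0.167 0.097]
scene tray 0.93 297 229 [ 0.431 -0.025  0.007]
scene sardine_tin 0.61 319 197 [ 0.526 -0.209  0.019]
top tea_standing 0.92 234 188 [0.529 0.145 0.141]
top tea_standing 0.84 331 225 [ 0.413 -0.169  0.135]
top tea_standing 0.68 391 238 [ 0.374 -0.36   0.137]
top tray 0.79 291 213 [ 0.452 -0.045  0.078]
top sardine_tin 0.75 351 193 [ 0.528 -0.263  0.021]
top sardine_tin 0.75 331 226 [ 0.41  -0.168  0.137]
top sardine_tin 0.68 214 230 [0.391 0.218 0.055]
```

View pics/scene0.png

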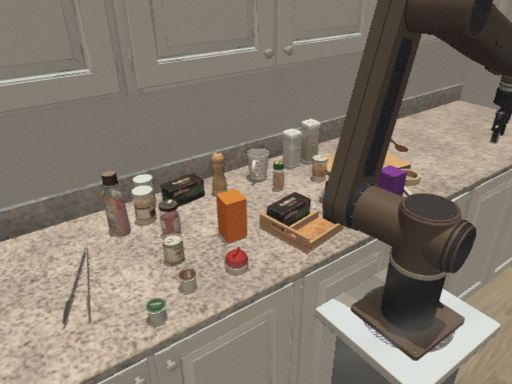

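View pics/top0.png

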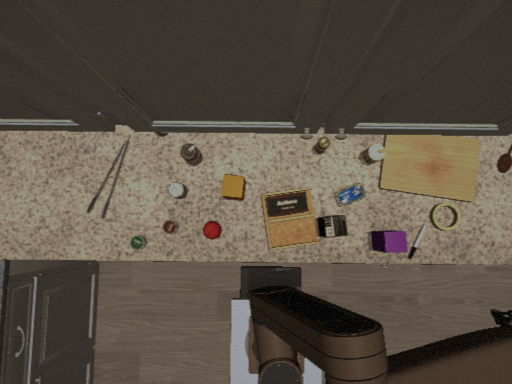

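The scene shows the real (black) tea carton standing at top-view (331,226). The tray's empty lane is on the robot side at (293,233), and its open end faces right (-y). The look-alikes are orange at (233,187) and purple at (390,241). Next I'll measure the exact poses.

```bash
python3 - <<'E'
from h import *
z=np.load("top.npz");X=cloud("top",z["d"]);p=z["p"].astype(int)
def rect(m,n):
    P=X[m]
    if len(P)<4: print(n,len(P));return
    r=cv2.minAreaRect((P[:,:2]*1000).astype(np.float32));print(n,len(P),np.round(cv2.boxPoints(r)).tolist(),P[:,2].mean().round(3),np.median(P[:,:2],0).round(3))
v,u=np.mgrid[:384,:512]
Z=X[...,2]
rect((u>312)&(u<350)&(v>208)&(v<242)&(Z>.128)&(Z<.15),"carton")
rect((u>312)&(u<352)&(v>208)&(v<242)&(Z>.03)&(Z<.128),"carton side")
rect((u>258)&(u<318)&(v>188)&(v<212)&(Z>.07)&(Z<.09),"stored")
rect((u>258)&(u<322)&(v>180)&(v<255)&(Z>.004)&(Z<.06),"tray")
rect((u>258)&(u<322)&(v>180)&(v<255)&(Z>.025)&(Z<.04),"walls")
rect((u>258)&(u<322)&(v>180)&(v<255)&(Z>.048)&(Z<.06),"back")
rect((u>258)&(u<322)&(v>212)&(v<255)&(Z>.004)&(Z<.014),"cork")
rect((u>368)&(u<412)&(v>225)&(v<260)&(Z>.03),"purple")
rect((u>335)&(u<370)&(v>180)&(v<208)&(Z>.015)&(Z<.05),"sard")
print(X[234,300],X[233,290],ctrl.camera_model("top")["extrinsics"],ctrl.camera_model("top")["intrinsics"][0])
E
```

```text
carton 481 [[373.0, -152.0], [382.0, -224.0], [449.0, -216.0], [441.0, -144.0]] 0.138 [ 0.41  -0.183]
carton side 102 [[357.0, -185.0], [447.0, -186.0], [448.0, -129.0], [357.0, -128.0]] 0.082 [ 0.409 -0.149]
stored 706 [[457.0, 37.0], [460.0, -102.0], [525.0, -101.0], [522.0, 38.0]] 0.08 [ 0.486 -0.037]
tray 2080 [[308.0, -158.0], [572.0, -159.0], [572.0, 63.0], [308.0, 64.0]] 0.016 [ 0.406 -0.052]
walls 339 [[325.0, 17.0], [352.0, -157.0], [550.0, -127.0], [523.0, 47.0]] 0.032 [ 0.436 -0.052]
back 183 [[325.0, 27.0], [353.0, -158.0], [549.0, -128.0], [520.0, 58.0]] 0.054 [0.423 0.036]
cork 1284 [[307.0, 63.0], [310.0, -160.0], [456.0, -158.0], [453.0, 65.0]] 0.008 [ 0.393 -0.057]
purple 712 [[326.0, -412.0], [398.0, -414.0], [411.0, 52.0], [339.0, 55.0]] 0.126 [ 0.364 -0.359]
sard 486 [[472.0, -229.0], [519.0, -323.0], [575.0, -295.0], [527.0, -201.0]] 0.022 [ 0.524 -0.262]
[ 0.38011366 -0.0824506   0.01002511] [ 0.38321744 -0.04682598  0.00960089] [[ 1.19945475e-02 -9.99927896e-01 -5.77696432e-04  4.82940190e-02]
 [-9.95519755e-01 -1.18874761e-02 -9.38035509e-02  5.30100652e-01]
 [ 9.37899199e-02  1.70023936e-03 -9.95590558e-01  1.23460377e+00]
 [ 0.00000000e+00  0.00000000e+00  0.00000000e+00  1.00000000e+00]] [353.51546195   0.         262.04539075]
```

```bash
python3 - <<'E'
from h import *
z=np.load("top.npz");X=cloud("top",z["d"]);Z=X[...,2];x=X[...,0];y=X[...,1]
def fit(m,n):
    P=(X[m][:,:2]*1000).astype(np.float32);l,_,A=cv2.connectedComponentsWithStats(m.astype(np.uint8))[1:] if 0 else (0,0,0)
    vx,vy,a,b=cv2.fitLine(P,cv2.DIST_HUBER,0,.01,.01).ravel();print(n,len(P),"dir",vx.round(3),vy.round(3),"ctr",a.round(1),b.round(1), "ext",P.min(0),P.max(0))
fit((Z>.047)&(Z<.06)&(y>.01)&(y<.07)&(x>.3)&(x<.56),"back")
fit((Z>.026)&(Z<.038)&(y>-.11)&(y<.02)&(x>.31)&(x<.38),"nearwall")
fit((Z>.026)&(Z<.038)&(y>-.11)&(y<.02)&(x>.425)&(x<.465),"midwall")
for n,lo,hi,b in(("carton",.13,.15,(.36,.46,-.24,-.13)),("stored",.072,.085,(.44,.56,-.13,.03))):
    m=(Z>lo)&(Z<hi)&(x>b[0])&(x<b[1])&(y>b[2])&(y<b[3]);
    k=cv2.morphologyEx(m.astype(np.uint8),cv2.MORPH_OPEN,np.ones((5,5)))>0
    P=(X[k][:,:2]*1000).astype(np.float32);r=cv2.minAreaRect(P);print(n,k.sum(),r,P.mean(0))
E
```

```text
back 171 dir 0.989 0.149 ctr 421.7 37.1 ext [325.06363   16.353195] [521.3576    54.637157]
nearwall 85 dir 0.149 -0.989 ctr 339.3 -46.8 ext [ 327.42386 -108.32077] [349.67865   17.515135]
midwall 80 dir 0.143 -0.99 ctr 436.4 -47.0 ext [ 425.07834 -108.59086] [447.52686   18.451754]
carton 475 ((411.20660400390625, -184.01046752929688), (67.95718383789062, 72.90674591064453), 6.380810737609863) [ 410.93332 -182.72559]
stored 687 ((483.71588134765625, -35.09807586669922), (68.25800323486328, 130.41275024414062), 9.38825511932373) [482.7752   -34.358772]
```

```bash
python3 - <<'E'
from h import *
z=np.load("top.npz")["p"][170:260,250:365];cv2.imwrite("pics/crop.png",cv2.resize(z[...,::-1],None,fx=6,fy=6,interpolation=cv2.INTER_CUBIC))
E
```

```text
(no output)
```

View pics/crop.png

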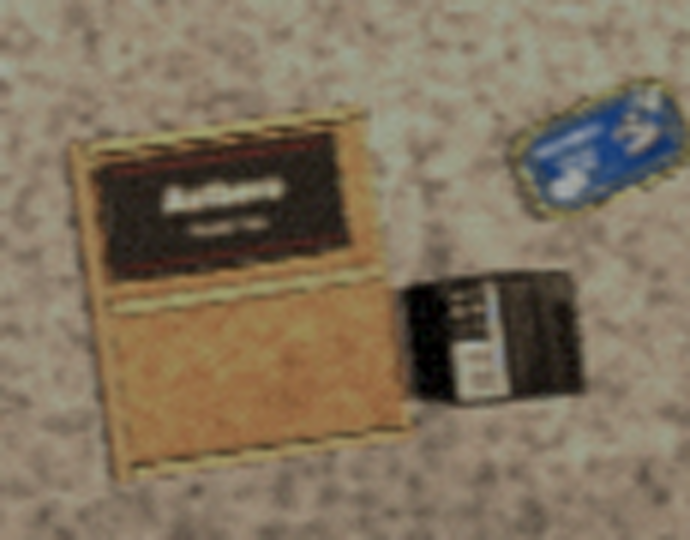

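The crop shows the standing carton next to the near lane's open end, with the lane tilted about 8.5° from world y. My estimates:
- **Lane:** axis a = (-0.149, 0.989), open end at about (0.4005, -0.141).
- **Carton:** about 8–9 mm before the lane, and 3 mm off laterally.

I'll approach behind it, with the fingers partly open and spanning the carton's face, and the tool tilted tip-forward.

```bash
cat >> h.py <<'E'
from scipy.spatial.transform import Rotation as Ro
a=np.array([-.149,.989,0]);a/=np.linalg.norm(a);c=np.array([a[1],-a[0],0]);O=np.array([.4005,-.141,0])
def st(s=None):
    s=s or ctrl.get_state();d=s["eef_pos"]-O
    print("t",round(s["time"],2),"along/lat/z",(d@a).round(4),(d@c).round(4),d[2].round(4),"F",np.round([s["contact_force"]@a,s["contact_force"]@c,s["contact_force"][2]],1),"q",s["qpos"].round(2),"open",round(s["opening"],2))
    return s
def go(al,la,z,tilt):
    s=st();R=Ro.from_quat(s["tcp_rot"]);t=np.radians(tilt)
    zt=np.array([0,0,-np.cos(t)])+np.sin(t)*a;xt=np.cos(t)*a+np.array([0,0,np.sin(t)])
    G=Ro.from_matrix(np.stack([xt,np.cross(zt,xt),zt],1))
    p=O+al*a+la*c+np.array([0,0,z]);rv=(R.inv()*G).as_rotvec()
    print("target",p.round(3),"shift",R.inv().apply(p-s["eef_pos"]).round(4),"rot",rv.round(3),"deg",np.degrees(np.linalg.norm(rv)).round(1))
E
python3 -c "
from h import *
go(-.114,.003,.2,20)"
```

```text
t 0.4 along/lat/z -0.4702 -0.288 0.2312 F [-0.2 -0.6 -0.4] q [-1.44  0.29  1.58 -0.    1.28 -0.15] open 1.0
target [ 0.42  -0.253  0.2  ] shift [ 0.3345 -0.3157  0.0313] rot [ 0.251  0.286 -1.426] deg 84.6
```

carry_out:
  deltas: [0.033,-0.032,-0.005,0.025,0.029,-0.143,0.067,-0.063,-0.01,0.05,0.057,-0.285,0.1,-0.095,-0.01,0.075,0.086,-0.428,0.134,-0.126,-0.01,0.1,0.114,-0.57,0.167,-0.158,-0.01,0.125,0.143,-0.713]
  grip: 40

```text
time: 1.02
eef_pos: [0.3035, -0.4498, 0.2416]
tcp_rot: [0.874, 0.477, 0.061, -0.07]
contact_force: [0.5, 0.1, -0.1]
opening: 0.397
finger_force: 0.0
```

```bash
python3 -c "
from h import *
go(-.114,.003,.2,20)"
```

```text
t 1.02 along/lat/z -0.2909 -0.142 0.2416 F [ 0.   0.5 -0.1] q [-1.21  0.06  1.82  0.1   1.42 -0.66] open 0.4
target [ 0.42  -0.253  0.2  ] shift [ 0.2178 -0.0041  0.0811] rot [ 0.126  0.143 -0.708] deg 42.0
```

carry_out:
  deltas: [0.044,-0.001,0.008,0.025,0.029,-0.142,0.087,-0.002,0.016,0.05,0.057,-0.283,0.131,-0.003,0.025,0.076,0.086,-0.425,0.174,-0.003,0.045,0.1,0.114,-0.566,0.218,-0.004,0.07,0.126,0.143,-0.708]

```text
time: 1.65
eef_pos: [0.4214, -0.2562, 0.211]
tcp_rot: [0.643, 0.746, 0.113, -0.131]
contact_force: [0.2, -0.3, 0.5]
opening: 0.397
finger_force: 0.0
```

```bash
python3 -c "
from h import *
s=ctrl.get_state()
p,d=ctrl.read_camera('wrist');cv2.imwrite('pics/w1.png',p[...,::-1])
go(-.110,.003,.123,20)"
```

```text
t 1.7 along/lat/z -0.1118 0.0052 0.208 F [ 3.2  0.5 -1.6] q [-0.84  0.05  1.92  0.19  1.48 -1.05] open 0.4
target [ 0.42  -0.249  0.123] shift [-0.0279 -0.0022  0.0803] rot [-0.001 -0.007  0.006] deg 0.5
```

View pics/w1.png

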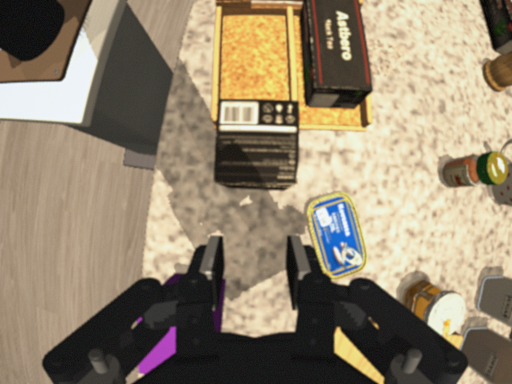

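The wrist view shows the carton centred at (257,145) between the fingers (255,250), with the lane square ahead. The purple box stays behind. Next: descend.

carry_out:
  deltas: [-0.01,-0.001,0.027,0,0,0,-0.019,-0.002,0.054,0,0,0,-0.028,-0.002,0.08,0,0,0,-0.028,-0.002,0.08,0,0,0]

```text
time: 2.2
eef_pos: [0.4169, -0.2551, 0.1238]
tcp_rot: [0.644, 0.744, 0.113, -0.134]
contact_force: [0.4, -0.2, 0.1]
opening: 0.401
finger_force: 0.0
```

```bash
python3 -c "
from h import *
go(-.085,.003,.123,20)"
```

```text
t 2.2 along/lat/z -0.1152 -0.0007 0.1238 F [-0.3  0.4  0.1] q [-0.85  0.15  1.98  0.19  1.32 -1.07] open 0.4
target [ 0.416 -0.225  0.123] shift [0.0281 0.0036 0.0112] rot [-0.002 -0.004 -0.006] deg 0.4
```

carry_out:
  deltas: [0.006,0.001,0.002,0,0,0,0.011,0.002,0.004,0,0,0,0.017,0.003,0.006,0,0,0,0.022,0.004,0.008,0,0,0,0.028,0.004,0.0105,0,0,0]

```text
time: 2.82
eef_pos: [0.4179, -0.2257, 0.1256]
tcp_rot: [0.644, 0.745, 0.113, -0.131]
contact_force: [0.5, 0.1, -0.0]
opening: 0.401
finger_force: 0.3
```

```bash
python3 -c "
from h import *
go(-.045,.003,.126,20)"
```

```text
t 2.83 along/lat/z -0.0864 0.0046 0.1256 F [ 0.1  0.5 -0. ] q [-0.82  0.1   2.03  0.2   1.31 -1.04] open 0.4
target [ 0.41  -0.185  0.126] shift [ 0.039  -0.0018  0.0138] rot [ 0.     0.001 -0.005] deg 0.3
```

carry_out:
  deltas: [0.008,0,0.003,0,0,0,0.016,-0.001,0.006,0,0,0,0.024,-0.001,0.0085,0,0,0,0.031,-0.002,0.011,0,0,0,0.039,-0.002,0.014,0,0,0]

```text
time: 3.45
eef_pos: [0.4097, -0.1849, 0.1256]
tcp_rot: [0.644, 0.745, 0.113, -0.132]
contact_force: [0.8, -0.5, 0.9]
opening: 0.394
finger_force: 0.1
```

```bash
python3 -c "
from h import *
p,d=ctrl.read_camera('wrist');cv2.imwrite('pics/w2.png',p[...,::-1])
go(-.005,.003,.126,20)"
```

```text
t 3.5 along/lat/z -0.0437 0.0024 0.1254 F [1.9 0.7 0.1] q [-0.77  0.04  2.1   0.22  1.3  -1.  ] open 0.4
target [ 0.404 -0.145  0.126] shift [0.0365 0.0004 0.0127] rot [-0.    -0.001 -0.004] deg 0.3
```

View pics/w2.png

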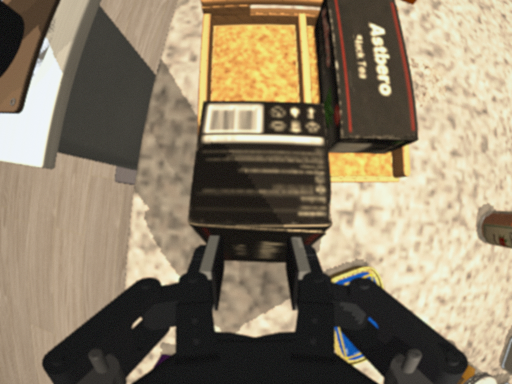

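The carton is leaning: its underside edge shows at (260,250), and it is heading squarely into the lane. I'll keep pushing.

carry_out:
  deltas: [0.009,0,0.003,0,0,0,0.018,0,0.006,0,0,0,0.027,0,0.0095,0,0,0,0.0365,0,0.0127,0,0,0,0.0365,0,0.0127,0,0,0]

```text
time: 4.12
eef_pos: [0.404, -0.1464, 0.1261]
tcp_rot: [0.644, 0.745, 0.113, -0.132]
contact_force: [0.7, 0.4, -0.7]
opening: 0.402
finger_force: 0.0
```

```bash
python3 -c "
from h import *
p,d=ctrl.read_camera('wrist');cv2.imwrite('pics/w3.png',p[...,::-1])
p,d=ctrl.read_camera('top');np.savez('top2.npz',p=p,d=d)
cv2.imwrite('pics/t3.png',cv2.resize(p[170:260,250:365,::-1],None,fx=6,fy=6))
go(-.06,.003,.126,20)"
```

```text
t 4.22 along/lat/z -0.0067 0.0029 0.1262 F [-0.3  0.3  0.2] q [-0.72 -0.02  2.15  0.23  1.29 -0.96] open 0.4
target [ 0.412 -0.2    0.126] shift [-0.0502  0.0003 -0.018 ] rot [ 0.     0.001 -0.004] deg 0.3
```

View pics/w3.png

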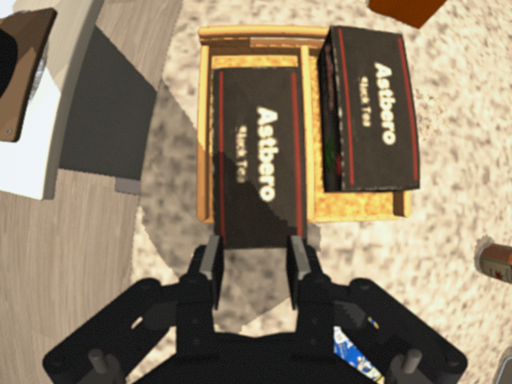

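It fell flat and straight into the lane: near end at (258,248), with a gap of about 25 px to the back board. I'll back off, descend behind its near end and push it home.

carry_out:
  deltas: [-0.025,0,-0.009,0,0,0,-0.05,0,-0.018,0,0,0,-0.06,0,0.008,0,0,0,-0.07,0,0.035,0,0,0,-0.0786,0,0.06,0,0,0]

```text
time: 4.85
eef_pos: [0.412, -0.2006, 0.042]
tcp_rot: [0.645, 0.745, 0.113, -0.131]
contact_force: [0.5, 0.7, -0.2]
opening: 0.404
finger_force: 0.0
```

```bash
python3 -c "
from h import *
z=np.load('top2.npz');X=cloud('top',z['d']);m=(X[...,2]>.07)&(X[...,2]<.085);D=X-O;al=D@a;la=D@c
m&=(abs(la)<.045)&(al>-.05)&(al<.18);print(m.sum(),'al',np.percentile(al[m],[1,99]),'lat',np.percentile(la[m],[1,50,99]))
p,d=ctrl.read_camera('top');X=cloud('top',d);m=(X[...,2]>.07)&(X[...,2]<.085);D=X-O;al=D@a;la=D@c
m&=(abs(la)<.045)&(al>-.05)&(al<.18);print(m.sum(),'al',np.percentile(al[m],[1,99]),'lat',np.percentile(la[m],[1,50,99]))
go(-.022,.0,.043,20);go(.017,0,.043,20)"
```

```text
796 al [-0.01277296  0.12068395] lat [-0.02948759  0.00366358  0.03749653]
812 al [-0.01355829  0.1207708 ] lat [-0.02929229  0.0036866   0.03794364]
t 4.9 along/lat/z -0.0586 0.0008 0.0389 F [ 0.3 -0.7 -1.9] q [-0.79  0.21  2.1   0.22  1.13 -1.06] open 0.4
target [ 0.404 -0.163  0.043] shift [ 0.0357 -0.001   0.0088] rot [-0.003 -0.004 -0.007] deg 0.5
t 4.9 along/lat/z -0.0586 0.0008 0.0389 F [ 0.3 -0.7 -1.9] q [-0.79  0.21  2.1   0.22  1.13 -1.06] open 0.4
target [ 0.398 -0.124  0.043] shift [ 0.0723 -0.0012  0.0223] rot [-0.003 -0.004 -0.007] deg 0.5
```

carry_out:
  deltas: [0.009,0,0.002,0,0,0,0.018,0.001,0.004,0,0,0,0.027,0.001,0.0065,0,0,0,0.0357,0.002,0.009,0,0,0,0.044,0.002,0.012,0,0,0]

```text
time: 5.52
eef_pos: [0.4077, -0.1545, 0.0472]
tcp_rot: [0.644, 0.745, 0.113, -0.131]
contact_force: [0.2, -2.0, 1.1]
opening: 0.403
finger_force: 0.6
```

```bash
python3 -c "
from h import *
go(.017,.003,.043,20)"
```

```text
t 5.53 along/lat/z -0.0144 0.0051 0.0472 F [-2.  -0.1  1.1] q [-0.73  0.14  2.17  0.24  1.12 -1.01] open 0.4
target [ 0.401 -0.124  0.043] shift [ 0.0281 -0.0022  0.0147] rot [ 0.001  0.002 -0.004] deg 0.3
```

Pushing with about 2 N; going on to near the end.

carry_out:
  deltas: [0.006,0,0.003,0,0,0,0.012,-0.001,0.006,0,0,0,0.018,-0.001,0.009,0,0,0,0.023,-0.002,0.012,0,0,0,0.027,-0.002,0.014,0,0,0]

```text
time: 6.15
eef_pos: [0.4007, -0.1248, 0.0426]
tcp_rot: [0.644, 0.745, 0.113, -0.132]
contact_force: [0.5, -2.1, 0.9]
opening: 0.402
finger_force: 0.6
```

```bash
python3 -c "
from h import *
go(.022,.003,.043,20)"
```

```text
t 6.15 along/lat/z 0.016 0.0026 0.0426 F [-2.2  0.2  0.9] q [-0.69  0.1   2.21  0.26  1.1  -0.98] open 0.4
target [ 0.4   -0.119  0.043] shift [0.0058 0.0003 0.0016] rot [ 0.     0.    -0.005] deg 0.3
```

carry_out:
  deltas: [0.0015,0,0.0005,0,0,0,0.003,0,0.001,0,0,0,0.0045,0,0.0015,0,0,0]

```text
time: 6.52
eef_pos: [0.4001, -0.1204, 0.0427]
tcp_rot: [0.644, 0.745, 0.113, -0.132]
contact_force: [-0.0, -1.1, -0.8]
opening: 0.399
finger_force: 1.3
```

```bash
python3 -c "
from h import *
st()
p,d=ctrl.read_camera('wrist');cv2.imwrite('pics/w4.png',p[...,::-1])"
```

```text
t 6.53 along/lat/z 0.0205 0.0027 0.0427 F [-1.1 -0.2 -0.8] q [-0.68  0.1   2.22  0.26  1.1  -0.98] open 0.4
```

View pics/w4.png

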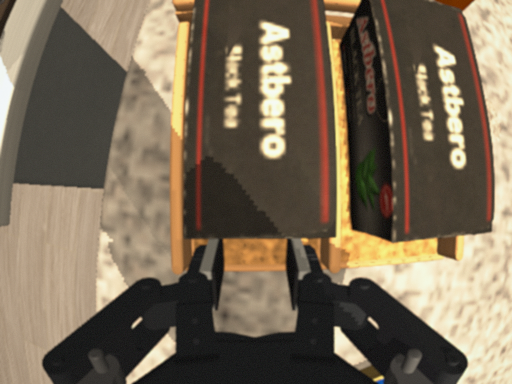

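The carton's near end at (262,235) is now inside the lane and in line with the stored one. The push force hasn't risen yet, so I'll creep on.

carry_out:
  deltas: [0.0014,0,0.0005,0,0,0,0.0028,0,0.001,0,0,0,0.004,0,0.0015,0,0,0]

```text
time: 6.95
eef_pos: [0.4013, -0.1198, 0.0435]
tcp_rot: [0.644, 0.746, 0.111, -0.127]
contact_force: [1.2, -11.8, -1.1]
opening: 0.401
finger_force: 5.5
```

```bash
python3 -c "
from h import *
st()"
```

```text
t 6.95 along/lat/z 0.0209 0.0039 0.0435 F [-11.9  -0.5  -1.1] q [-0.68  0.09  2.22  0.26  1.09 -0.97] open 0.4
```

The force jumped to 12 N, so the carton is against the back board. Retreating straight back, then up.

carry_out:
  deltas: [-0.005,0,-0.002,0,0,0,-0.02,0,-0.007,0,0,0,-0.05,0,-0.018,0,0,0,-0.045,0,-0.06,0,0,0,-0.03,0,-0.12,0,0,0]

```text
time: 7.58
eef_pos: [0.4084, -0.1845, 0.1444]
tcp_rot: [0.645, 0.744, 0.113, -0.135]
contact_force: [0.4, -0.5, -0.5]
opening: 0.4
finger_force: 0.0
```

carry_out:
  deltas: [0,0,-0.03,0,0,0,0,0,-0.06,0,0,0,0,0,-0.06,0,0,0]

```text
time: 7.95
eef_pos: [0.4138, -0.2067, 0.2037]
tcp_rot: [0.645, 0.745, 0.113, -0.129]
contact_force: [0.3, -0.3, 0.5]
opening: 0.398
finger_force: 0.0
```

```bash
python3 -c "
from h import *
st()
z0=np.load('top.npz')
p,d=ctrl.read_camera('top');X=cloud('top',d);D=X-O;al=D@a;la=D@c
for n,l in(('ours',0),('stored',.096)):
    m=(X[...,2]>.07)&(X[...,2]<.085)&(abs(la-l)<.045)&(al>-.05)&(al<.18);print(n,m.sum(),'al',np.percentile(al[m],[1,99]),'lat',np.percentile(la[m],[1,50,99]))
p2,d2=ctrl.read_camera('scene')
cv2.imwrite('pics/end.png',np.hstack([cv2.resize(p[150:262,200:420],(440,224))[...,::-1]]+[cv2.resize(p2[120:320,180:400],(246,224))[...,::-1]]))"
```

```text
t 7.95 along/lat/z -0.0669 0.0034 0.2037 F [-0.3  0.2  0.5] q [-0.8  -0.03  2.01  0.2   1.45 -0.99] open 0.4
ours 807 al [0.03191216 0.16605003] lat [-0.02904682  0.00374831  0.03768322]
stored 793 al [0.02933876 0.16270909] lat [0.06467361 0.09753459 0.13096112]
```

View pics/end.png

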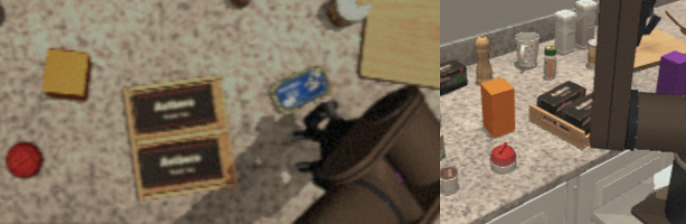

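The final view shows both cartons lying flat in their lanes, with ours against the back board at (182,165), the bystanders in place and the arm clear.

```bash
python3 -c "
from plant import ctrl
print(ctrl.sign_off())"
```

```text
the job is handed in; nothing more can be done
None
```

The tea carton was toppled into the empty lane and pushed along it until it met the back board (contact force rose to about 12 N); the last view shows it flat, the other items in place and the arm clear, and the job was handed in at about 8 s.

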